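Put the planter away behind the touch-latch door

ROBOT

A 6-joint arm with a two-finger parallel gripper is mounted at the origin on the work surface. World frame = base frame: x ahead of the robot, y to its left, z up, the work surface at z = 0. Lengths are in m, angles in rad, forces in N, time in s.
With the tool pointing down it reaches from about 0.35 to 0.975 m from the base axis. Payload 4.9 kg.
Tool frame: the origin (TCP) lies on the centre line of the jaws, within the pads' length; the fingertips stand 14 mm ahead of it and the grasp point (between the pads) lies 5 mm behind it (manip.nose_length is the distance from the TCP to the fingertips, in m); z points along the fingers, y is the line along which they close (so a half turn about z gives the same grasp; the last joint's range is limited). The gripper opens to 85 mm and grips with 20 to 120 N. Pads are 22 mm wide; open, the fingers measure 114 mm over their backs; the gripper's body (76 mm by 85 mm) begins 54 mm behind the grasp point. The pads swing forward as they close: fully open they stand 13 mm farther back than shut.
Start: joints at [1.024, 0.053, 1.613, -0, 1.476, -0.119], TCP at [0.259, 0.569, 0.245] pointing down, gripper open.
Joint ranges: [-3.01, 3.01], [-1.01, 2.22], [0.06, 2.58], [-1.02, 4.17], [0.09, 2.62], [-3.14, 3.14]. Speed limits (rad/s): [2.57, 2.57, 3.14, 3.14, 3.14, 3.14].

INTERFACE

Orientations are given as a unit quaternion [w, x, y, z].
In Python, from plant import manip, imaging gives the robot as it stands.
- The arm moves only by the tool play_rows, never from a script. Its argument "commands" is a list of rows, each a list of 6 numbers: the shift along the tool's x, y, z in mm, then the turn, a rotation vector about the tool's x, y, z in degrees. A call has 1 to 5 rows; each row shifts and turns the commanded pose from where the row before left it, along the tool's axes as they then stand; what a row does not reach is not made up. A row lasts 1/12 s, in which the tool goes at most 41.7 mm and 7.16 degrees, less where a joint would pass 70% of its speed; a pose out of reach is approached as far as the arm can. A call is refused whole if a number of a shift passes 41.7 or a number of a turn 7.16, either way. A call with a gripper value outside its range is refused whole. "hand" is the finger opening in mm, from 0 to 85.4, set as the call begins (left out, the last holds). The fingers move at their own pace and stop on an object; the grip force is fixed at half the most. Time passes only in rows, so rows that do not move let the fingers close. It gives the time, the measured TCP pose, the force, the opening and the grip force at its end, in the units of the state.
- manip.state(): the state, without advancing time (a new reading comes with each control period).
- imaging.grab_frame(name): name is "scene" or "top"; returns a dict with "image" (400x640x3 uint8, red, green, blue), "fx", "fy", "cx", "cy" (pixels), "R" (3x3) and "t" (3): a world point X has camera coordinates R X + t. Camera axes: x right, y down, z forward; pixel columns grow to the right and rows downward; lengths in m; the calibration is good to about 2 mm. A picture is of the moment at which its call begins. There is no depth.
- manip.job_done(): hands the job in; it is judged then, once.
The state is a dict: "time": time; "joint_pos": joint angles; "joint_vel": joint speeds; "joint_efforts": joint torques, N m; "tool_pos": TCP position; "tool_rot": TCP orientation; "contact_force": force on the tool from outside, world axes, zero at the start; "ft_torque": the same for the moment, N m; "gripper_width": opening from 0.0 (shut) to 1.0 (fully open); "grasp_force": force on a finger pad.
Only numpy, scipy, OpenCV 4.12 (cv2) and the standard library are available. Lean on these libraries where they do the work, as an engineer would, in place of code of your own. Each camera call takes 0.05 s, during which the arm holds its last target. There are 200 camera calls.

TASK

The low cupboard on the bench has a door without a handle: press it in to free its push latch, swing it open, and slide the gilt-edged planter along the bench into the cupboard without lifting or tipping it. Then swing the door shut and press it home so that the latch catches and holds it by itself; leave the tape roll, the spray bottle and the picture frame where they are.

Things in the scene. Friction and masses are not known exactly. Their poses are not given: they have to be found in the camera images.
- cupboard: low dust cupboard screwed to the bench, 180 deep (x) x 236 wide (y) x 215 mm high: white sides 18 mm thick, clear top and back, handleless plywood door on its front. No floor: the bench runs straight in. Origin: centre of its footprint on the bench; x points from its front to its back, y to the hinge side, z up
- opening (a point): middle of the bottom of the cupboard's front opening, on the bench, in the plane of the side panels' front edges; axes as the cupboard's. Clear space inside: 175 mm deep (x), 200 mm wide (y), 160 mm high; a grey latch case and a black sprung ejector rod hang higher, and a white rail crosses the top of the opening at 197 to 209 mm
- door (a joint): door angle, rad, about its upright hinge: 0 latched shut, grows as it swings out, stop 2.0, stays where left; pressed in it goes to -0.042 (stop). Latched: pressed to -0.034 or beyond and let go, it is freed and a spring throws it about 0.3 to 0.6 ajar. Swung shut, pressed to -0.032 or beyond and let go, it returns to 0, latched; not pressed enough, it springs ajar again
- press_spot (a point): point on the door's outer face in front of the latch, 165 mm from the hinge, 180 mm above the bench; moves with the door. Its x axis points through the door to the inner side, y along the door to the hinge. Pressing the latch here takes about 5 N and 5 to 7 mm of travel, then the door meets its stop
- door_hinge (a point): on the hinge axis, 180 mm above the bench, in the plane of the door's inner face: x -100.5, y +114 mm in the cupboard's frame. The door is a flat panel lying 16 mm outwards of that plane, from 4 to 230 mm from the axis, its lower edge 5 mm and its upper edge 212 mm above the bench. Axes turn with the door, as at press_spot
- free_edge (a point): on the door's free edge, inner face, 230 mm from the hinge, 180 mm above the bench; moves with the door. A steel strike (latch tongue) stands 43 mm out of the inner face, 157 to 173 mm from the hinge and 164 to 195 mm above the bench; between it and the free edge the inner face is clear to hook
- planter: white square planter box with gold bamboo-style edging, open at the top, 110 x 110 x 118 mm (edging up to 3 mm proud), walls 6 mm, 0.35 to 0.7 kg. Origin: centre of its underside; axes along its sides. It starts on the bench in front of the cupboard, off to the side of the door's free edge, clear of the door's swing
- tape_roll: roll of brown packing tape lying flat, 110 mm across, 48 mm high; origin under its centre; bystander
- spray_bottle: spray bottle with red trigger head, 68 mm across, 191 mm high; origin under its centre; bystander
- gilt_frame: empty gold picture frame lying flat, 180 x 130 x 21 mm; origin under its centre; bystander
Things that resemble listed ones, but are neither listed nor needed, are in the scene too. Several things have the shape of the planter; the one meant has the colours described above.

How it is judged:
On the way, in this order (a step that is already met when the one before it is completed fails the run):
1. the door is freed and stands ajar (joint above 0.12 rad) (value of joint door above 0.12 rad), for 0.2 s.
2. the planter stands inside the cupboard (front no more than 5 mm out of the opening) (x of planter in the frame of cupboard between -0.04 and 0.06 m and y of planter in the frame of cupboard between -0.06 and 0.06 m), for 0.2 s.
At the end, for the whole second after the job is handed in: the door is latched shut by itself (within 0.02 rad of 0, at rest) and the planter stands upright and at rest inside the cupboard: its centre between 40 mm before and 60 mm behind the cupboard's centre and within 60 mm of its middle line (all of step 2 and value of joint door between -0.02 and 0.02 rad and velocity of joint door between -0.05 and 0.05 rad/s and angle between planter's own z axis and vertical below 0.1 rad and linear speed of planter below 0.02 m/s); the robot touches nothing.
It fails at once if the planter is tipped (more than 0.35 rad) (angle between planter's own z axis and vertical above 0.35 rad).
It fails at once if the planter is lifted off the bench (more than 25 mm) (height (world z) of planter above 0.025 m).
It fails at once if the tape roll is moved (more than 30 mm) (distance of tape_roll from where it was at the start of the episode above 0.03 m).
It fails at once if the spray bottle is moved or knocked over (more than 30 mm) (distance of spray_bottle from where it was at the start of the episode above 0.03 m or angle between spray_bottle's own z axis and vertical above 0.4 rad).
It fails at once if the picture frame is moved (more than 30 mm) (distance of gilt_frame from where it was at the start of the episode above 0.03 m).
It also fails if it takes over 72 s, if anything falls off the work surface, if the arm or the gripper's body presses on something with over 40 N, if the wrist force passes 120 N, or if a joint passes its speed limit or range.

## Working session

There is one attempt and no reset: what is moved stays moved. The work goes in short steps, Python scripts to look and compute and a tool call to move; the robot and the scene stay as the last step left them, time stands still between calls to the robot, and variables do not carry over. Pictures are saved under pics/ and viewed, at most 13 in all, crops included, and the job is handed in when it is done.

Besides the shell and the picture viewer there is one more tool, called after "Call:" by a JSON object that holds its "api" and its "payload", one argument or row to a line. play_rows: Moves the arm, as the interface text tells. Its arguments: {"type":"object","properties":{"commands":{"type":"array","items":{"type":"array","items":{"type":"number"}}},"hand":{"type":"number"}},"required":["commands"]}

```bash
mkdir -p pics; python3 - <<'E'
from plant import manip, imaging
import cv2, json, numpy as np
for n in("scene","top"):
    f=imaging.grab_frame(n); cv2.imwrite(f"pics/{n}0.png",f["image"][:,:,::-1])
    print(n,f["fx"],f["cx"],f["cy"],np.round(f["R"],4).tolist(),np.round(f["t"],4).tolist())
s=manip.state();print(s["time"],s["tool_pos"],s["tool_rot"],s["contact_force"],s["gripper_width"])
E
ls
```

```text
scene 472.5240526780768 321.6503517594204 199.26295459321952 [[0.4306, 0.9025, -0.0046], [0.8644, -0.4138, -0.2855], [-0.2596, 0.119, -0.9584]] [-0.2753, -0.5006, 1.5769]
top 380.9663072676112 318.3601669296152 204.6200087768192 [[0.0141, -0.9996, 0.0254], [-0.9942, -0.0168, -0.1061], [0.1065, -0.0238, -0.994]] [0.0054, 0.629, 1.0788]
0.1 [0.25902608 0.5682112  0.24420025] [-2.90714180e-04  2.12271821e-01  9.77210238e-01 -8.60122259e-04] [-0.09042276  0.41005384 -0.59347389] 0.998846251420039
pics
```

View pics/scene0.png

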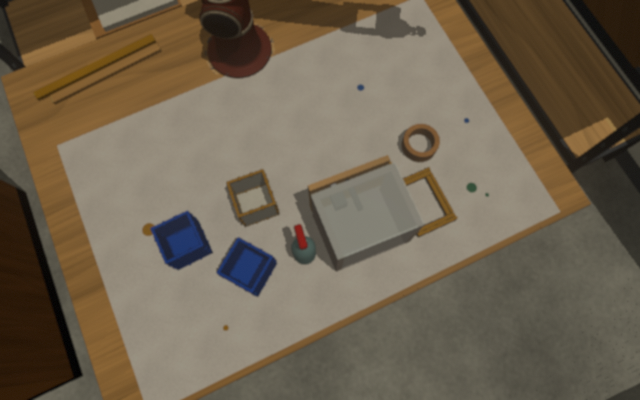

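View pics/top0.png

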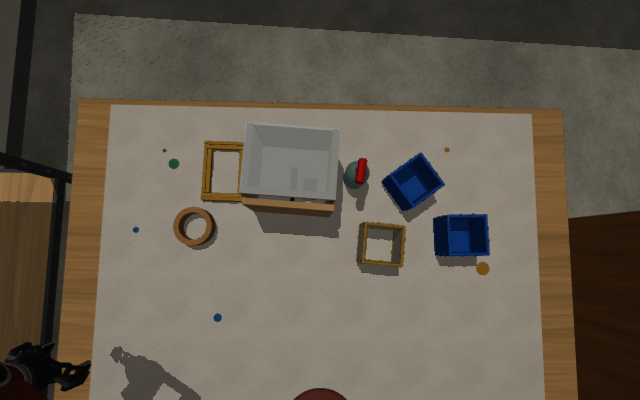

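Top view: cupboard at about (290,165) with its front facing the robot and hinge on the left. The gilt-edged planter is at (381,244), the bottle at (357,173), the tape at (194,226) and the frame at (222,171). I'll enlarge the image for corners.

```bash
python3 - <<'E'
import cv2
a=cv2.imread("pics/top0.png")[105:285,180:430]
cv2.imwrite("pics/c1.png",cv2.resize(a,None,fx=3.2,fy=3.2,interpolation=cv2.INTER_CUBIC))
E
```

```text
(no output)
```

View pics/c1.png

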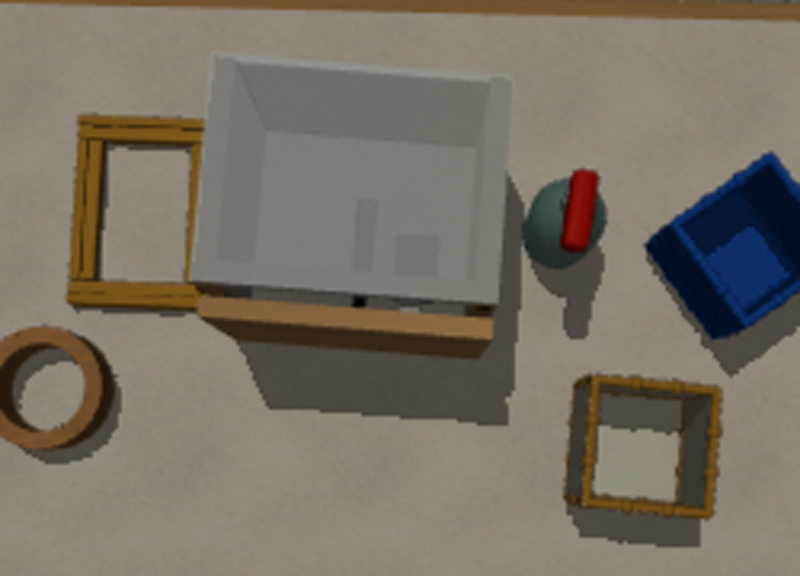

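Crop: cupboard top corners are at about (213,53), (511,79), (497,304) and (190,280), and the planter rim corners at (590,375), (722,387), (712,517) and (583,503).

```bash
cat > h.py <<'E'
import numpy as np
from plant import manip, imaging
def ray(f,px,z):
    d=np.linalg.solve(np.array([[f["fx"],0,f["cx"]],[0,f["fy"],f["cy"]],[0,0,1]])@f["R"],[px[0],px[1],1.])
    c=-np.array(f["R"]).T@f["t"]; return c+d*(z-c[2])/d[2]
def proj(f,X):
    c=f["R"]@np.array(X)+f["t"]; return np.array([f["fx"]*c[0]/c[2]+f["cx"],f["fy"]*c[1]/c[2]+f["cy"]])
E
python3 - <<'E'
from h import *
f=imaging.grab_frame("top")
P=lambda l,z:np.array([ray(f,(180+x/3.2,105+y/3.2),z) for x,y in l])
c=P([(213,53),(511,79),(497,304),(190,280)],.215)
print(c.round(3).tolist(),c.mean(0)); print(np.linalg.norm(c-np.roll(c,-1,0),axis=1))
p=P([(590,375),(722,387),(712,517),(583,503)],.118)
print(p.round(3).tolist(),p.mean(0)); print(np.linalg.norm(p-np.roll(p,-1,0),axis=1))
print(P([(573,380),(566,502)],0))
for q in (c,p):
    for i,j in((1,0),(2,3)):
        v=q[j]-q[i];print('yaw',np.degrees(np.arctan2(-v[0],v[1])))
    for i,j in((3,0),(2,1)):
        v=q[j]-q[i];print('yaw',np.degrees(np.arctan2(v[1],v[0])))
print(P([(52,387)],.048),P([(563,222)],.1),P([(78,117),(68,304)],.02))
# door outer top edge
print(P([(230,334),(494,352)],.005),P([(199,315),(492,338)],.212))
E
```

```text
[[0.814, 0.201, 0.215], [0.798, -0.031, 0.215], [0.621, -0.022, 0.215], [0.636, 0.212, 0.215]] [0.71739834 0.09004486 0.215     ]
[0.2325551  0.17715044 0.23456037 0.17853519]
[[0.574, -0.107, 0.118], [0.566, -0.219, 0.118], [0.458, -0.209, 0.118], [0.468, -0.102, 0.118]] [ 0.51638104 -0.15938651  0.118     ]
[0.11189399 0.10880503 0.10826434 0.10677572]
[[ 0.5767684  -0.1086308   0.        ]
 [ 0.46347605 -0.10243222  0.        ]]
yaw -3.856517779992787
yaw -3.5137171461920733
yaw -3.6490575839471044
yaw -3.000197957358355
yaw -4.289474560768901
yaw -5.37192872839745
yaw -3.06260445144796
yaw -5.007113475448101
[[0.56053131 0.36153531 0.048     ]] [[ 0.70783159 -0.08637024  0.1       ]] [[0.81380197 0.35774638 0.02      ]
 [0.63811614 0.35883087 0.02      ]]
[[ 0.61430835  0.2122047   0.005     ]
 [ 0.60148895 -0.03389136  0.005     ]] [[ 0.60946789  0.20503173  0.212     ]
 [ 0.59556223 -0.0184809   0.212     ]]
```

Call:
{"api": "play_rows", "payload": {
  "commands": [
    [0,0,21,0,0,-7],
    [0,0,21,0,0,-7],
    [0,0,22,0,0,-6.9]
  ],
  "hand": 0
}}

```text
time: 0.4
tool_pos: [0.2594, 0.5689, 0.181]
tool_rot: [0.0, 0.028, 1.0, 0.001]
contact_force: [-0.8, -0.2, -0.4]
gripper_width: 0.607
grasp_force: 0.0
```

Call:
{"api": "play_rows", "payload": {
  "commands": [
    [-20.5,-33.3,0,0,0,0],
    [-20.5,-33.3,0,0,0,0],
    [-20.5,-33.3,0,0,0,0],
    [-20.5,-33.3,0,0,0,0],
    [-20.5,-33.3,0,0,0,0]
  ]
}}

```text
time: 0.82
tool_pos: [0.3513, 0.3943, 0.1808]
tool_rot: [-0.0, 0.031, 1.0, -0.0]
contact_force: [0.2, 1.0, -0.6]
gripper_width: 0.0
grasp_force: 0.0
```

Call:
{"api": "play_rows", "payload": {
  "commands": [
    [-20.5,-33.3,0,0,0,0],
    [-20.5,-33.3,0,0,0,0],
    [-20.5,-33.3,0,0,0,0],
    [-20.5,-33.3,0,0,0,0],
    [-20.5,-33.3,0,0,0,0]
  ]
}}

```text
time: 1.23
tool_pos: [0.4432, 0.2216, 0.1812]
tool_rot: [0.0, 0.031, 1.0, 0.0]
contact_force: [1.1, 0.1, 0.6]
gripper_width: 0.005
grasp_force: 0.0
```

Call:
{"api": "play_rows", "payload": {
  "commands": [
    [-20.5,-33.3,0,0,0,0],
    [-20.5,-33.3,0,0,0,0],
    [-20.5,-33.3,0,0,0,0],
    [-20.5,-33.3,0,0,0,0],
    [-20.5,-33.3,0,0,0,0]
  ]
}}

```text
time: 1.65
tool_pos: [0.535, 0.0489, 0.1811]
tool_rot: [-0.0, 0.032, 0.999, 0.0]
contact_force: [1.3, 1.0, 0.0]
gripper_width: -0.001
grasp_force: 0.0
```

```bash
cat >> h.py <<'E'
from scipy.spatial.transform import Rotation as Ro
C=np.array([.7175,.090,0]); RC=Ro.from_euler('z',-3.6,degrees=True).as_matrix()
def cup(p): return RC.T@(np.array(p)-C)
def world(p): return C+RC@np.array(p)
def where():
    s=manip.state(); q=s["tool_rot"]; R=RC.T@Ro.from_quat([q[1],q[2],q[3],q[0]]).as_matrix()
    print('t',round(s["time"],2),'cup mm',(cup(s["tool_pos"])*1000).round(1),'axes x,y,z',R.T.round(3).tolist(),'F',np.round(s["contact_force"],1),'w',round(s["gripper_width"],3))
    return cup(s["tool_pos"]),R
def delta(goal,Rg=None):
    p,R=where(); print('shift mm',(R.T@(np.array(goal)/1000-p)*1000).round(1))
    if Rg is not None: print('turn deg',np.degrees(Ro.from_matrix(R.T@Rg).as_rotvec()).round(1))
E
python3 - <<'E'
from h import *
import cv2
delta((-180,-51,180))
f=imaging.grab_frame("top"); 
cv2.imwrite("pics/c2.png",cv2.resize(f["image"][105:285,180:430,::-1],None,fx=3.2,fy=3.2,interpolation=cv2.INTER_CUBIC))
E
```

```text
t 1.65 cup mm [-179.5  -52.5  181.1] axes x,y,z [[-1.0, 0.001, 0.0], [0.001, 1.0, 0.0], [-0.0, 0.0, -1.0]] F [1.3 1.  0. ] w -0.001
shift mm [0.5 1.5 1.1]
```

View pics/c2.png

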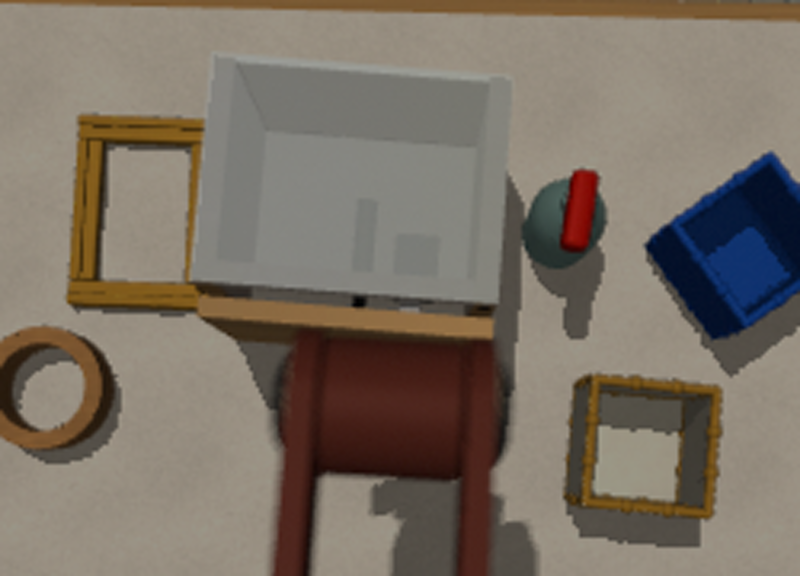

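Call:
{"api": "play_rows", "payload": {
  "commands": [
    [-25,1,0,0,0,0],
    [-15,0,0,0,0,0],
    [-4,0,0,0,0,0],
    [-3,0,0,0,0,0]
  ]
}}

```text
time: 2.03
tool_pos: [0.5817, 0.0489, 0.1808]
tool_rot: [-0.001, 0.032, 1.0, -0.0]
contact_force: [-0.9, 1.2, -0.7]
gripper_width: 0.001
grasp_force: 0.0
```

Call:
{"api": "play_rows", "payload": {
  "commands": [
    [-3,0,0,0,0,0],
    [-2,0,0,0,0,0]
  ]
}}

```text
time: 2.2
tool_pos: [0.5862, 0.049, 0.1811]
tool_rot: [-0.0, 0.031, 1.0, -0.0]
contact_force: [-0.6, 1.0, 0.3]
gripper_width: -0.002
grasp_force: 0.0
```

Call:
{"api": "play_rows", "payload": {
  "commands": [
    [-2,0,0,0,0,0],
    [0,0,0,0,0,0]
  ]
}}

```text
time: 2.37
tool_pos: [0.5878, 0.0487, 0.1811]
tool_rot: [-0.001, 0.031, 1.0, -0.0]
contact_force: [-2.5, 1.0, 0.2]
gripper_width: 0.003
grasp_force: 0.0
```

Call:
{"api": "play_rows", "payload": {
  "commands": [
    [-2,0,0,0,0,0],
    [0,0,0,0,0,0]
  ]
}}

```text
time: 2.53
tool_pos: [0.5901, 0.0485, 0.181]
tool_rot: [-0.001, 0.031, 1.0, 0.0]
contact_force: [-3.3, 0.6, 0.3]
gripper_width: -0.003
grasp_force: 0.0
```

Call:
{"api": "play_rows", "payload": {
  "commands": [
    [-2,0,0,0,0,0],
    [0,0,0,0,0,0]
  ]
}}

```text
time: 2.7
tool_pos: [0.5925, 0.0482, 0.181]
tool_rot: [-0.0, 0.031, 1.0, -0.0]
contact_force: [-3.7, 0.0, 0.6]
gripper_width: -0.002
grasp_force: 0.0
```

Call:
{"api": "play_rows", "payload": {
  "commands": [
    [-2,0,0,0,0,0],
    [0,0,0,0,0,0]
  ]
}}

```text
time: 2.87
tool_pos: [0.5932, 0.0481, 0.181]
tool_rot: [-0.002, 0.031, 1.0, -0.0]
contact_force: [-11.1, -0.4, 3.4]
gripper_width: -0.004
grasp_force: 0.0
```

Call:
{"api": "play_rows", "payload": {
  "commands": [
    [20,0,0,0,0,0],
    [40,0,0,0,0,0],
    [35,-20,0,0,0,0],
    [30,-28,0,0,0,0],
    [25,-32,0,0,0,0]
  ]
}}

```text
time: 3.28
tool_pos: [0.439, -0.0222, 0.1815]
tool_rot: [0.001, 0.03, 1.0, -0.0]
contact_force: [0.8, 0.0, 1.1]
gripper_width: -0.003
grasp_force: 0.0
```

Call:
{"api": "play_rows", "payload": {
  "commands": [
    [10,-40,0,0,0,0],
    [0,-41,0,0,0,0],
    [0,-41,0,0,0,0],
    [0,0,0,0,0,0],
    [0,0,0,0,0,0]
  ]
}}

```text
time: 3.7
tool_pos: [0.4227, -0.1458, 0.1822]
tool_rot: [0.001, 0.034, 0.999, -0.0]
contact_force: [0.3, 0.5, -0.4]
gripper_width: 0.0
grasp_force: 0.0
```

```bash
python3 - <<'E'
from h import *
import cv2
where()
f=imaging.grab_frame("top"); im=np.ascontiguousarray(f["image"][105:285,180:430,::-1])
im=cv2.resize(im,None,fx=3.2,fy=3.2,interpolation=cv2.INTER_CUBIC)
for th in (0.3,.4,.5,.6):
    e=np.array([-.1005-.23*np.sin(th),.114-.23*np.cos(th),.212]); x,y=(proj(f,world(e))-[180,105])*3.2
    cv2.circle(im,(int(x),int(y)),3,(0,0,255),-1); cv2.putText(im,str(th),(int(x)+5,int(y)),0,.4,(255,0,0))
cv2.imwrite("pics/c3.png",im)
E
```

```text
t 3.7 cup mm [-279.4 -253.8  182.2] axes x,y,z [[-1.0, 0.005, -0.003], [0.005, 1.0, -0.001], [0.003, -0.001, -1.0]] F [ 0.3  0.5 -0.4] w 0.0
```

View pics/c3.png

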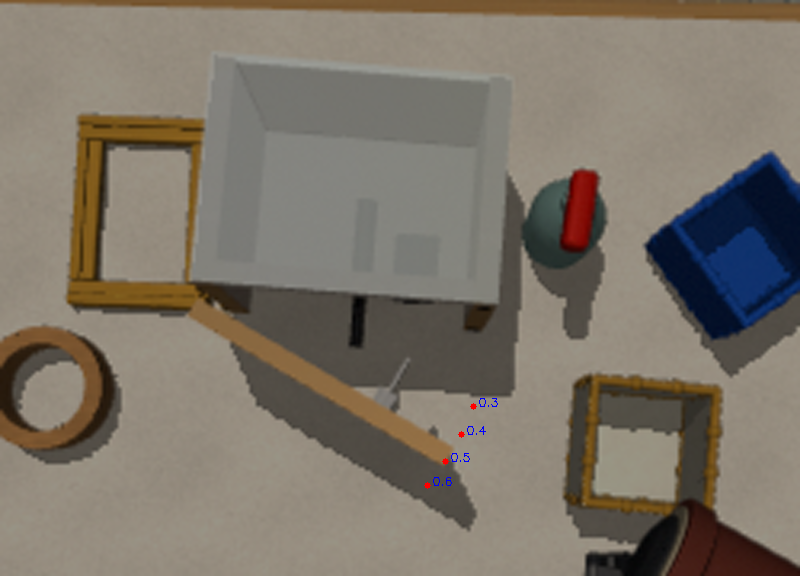

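Door stands at about 0.47 rad, with its inner free corner at crop (452,452). Next I go in behind the free edge.

Call:
{"api": "play_rows", "payload": {
  "commands": [
    [-35,0,0,0,0,0],
    [-35,0,0,0,0,0],
    [-35,0,0,0,0,0],
    [-30,20,0,0,0,0]
  ]
}}

```text
time: 4.08
tool_pos: [0.5609, -0.1321, 0.1815]
tool_rot: [0.001, 0.032, 1.0, -0.001]
contact_force: [0.2, -0.7, 0.7]
gripper_width: 0.005
grasp_force: 0.0
```

Call:
{"api": "play_rows", "payload": {
  "commands": [
    [0,38,0,0,0,0],
    [0,38,0,0,0,0],
    [0,38,0,0,0,0],
    [5,30,0,0,0,0]
  ]
}}

```text
time: 4.42
tool_pos: [0.5629, 0.0166, 0.1813]
tool_rot: [0.0, 0.03, 1.0, 0.0]
contact_force: [0.5, 0.1, -0.0]
gripper_width: 0.002
grasp_force: 0.0
```

```bash
python3 - <<'E'
from h import *
p,R=where()
P=[p]+[np.array([-.1005,.114,.181])+.2*np.array([-np.sin(t),-np.cos(t),0])+.014*np.array([np.cos(t),-np.sin(t),0]) for t in np.linspace(.47,1.7,11)]
for a,b in zip(P,P[1:]): print((R.T@(b-a)*1000).round(0))
E
```

```text
t 4.42 cup mm [-149.7  -83.   181.3] axes x,y,z [[-1.0, -0.004, -0.001], [-0.004, 1.0, 0.001], [0.001, 0.001, -1.0]] F [ 0.5  0.1 -0. ] w 0.002
[29. 12.  0.]
[22. 11. -0.]
[21. 14. -0.]
[19. 16. -0.]
[17. 18.  0.]
[14. 20.  0.]
[12. 22.  0.]
[ 9. 23.  0.]
[ 6. 24.  0.]
[ 3. 24.  0.]
[-0. 25.  0.]
```

Call:
{"api": "play_rows", "payload": {
  "commands": [
    [15,6,0,0,0,0],
    [14,6,0,0,0,0],
    [22,11,0,0,0,0],
    [21,14,0,0,0,0],
    [19,16,0,0,0,0]
  ]
}}

```text
time: 4.83
tool_pos: [0.4743, 0.0729, 0.1818]
tool_rot: [0.001, 0.03, 1.0, 0.0]
contact_force: [0.5, -0.1, 0.2]
gripper_width: 0.002
grasp_force: 0.6
```

Call:
{"api": "play_rows", "payload": {
  "commands": [
    [17,18,0,0,0,0],
    [14,20,0,0,0,0],
    [12,22,0,0,0,0],
    [9,23,0,0,0,0]
  ]
}}

```text
time: 5.17
tool_pos: [0.4274, 0.1593, 0.182]
tool_rot: [0.001, 0.03, 1.0, 0.0]
contact_force: [1.0, -0.3, 0.0]
gripper_width: -0.001
grasp_force: 0.6
```

Call:
{"api": "play_rows", "payload": {
  "commands": [
    [6,24,0,0,0,0],
    [3,24,0,0,0,0],
    [0,25,0,0,0,0],
    [-2,15,0,0,0,0],
    [0,0,0,0,0,0]
  ]
}}

```text
time: 5.58
tool_pos: [0.426, 0.2489, 0.1817]
tool_rot: [0.001, 0.028, 1.0, 0.001]
contact_force: [-1.5, 0.0, -0.2]
gripper_width: 0.0
grasp_force: 0.0
```

```bash
python3 - <<'E'
from h import *
where()
E
```

```text
t 5.58 cup mm [-300.9  140.3  181.7] axes x,y,z [[-1.0, -0.006, -0.001], [-0.006, 1.0, 0.002], [0.001, 0.002, -1.0]] F [-1.5  0.  -0.2] w 0.0
```

Call:
{"api": "play_rows", "payload": {
  "commands": [
    [0,-40,0,0,0,0],
    [0,-40,0,0,0,0],
    [0,-40,0,0,0,0],
    [0,0,0,0,0,7],
    [0,0,0,0,0,7]
  ]
}}

```text
time: 6.0
tool_pos: [0.4188, 0.1239, 0.1813]
tool_rot: [0.0, 0.157, 0.988, 0.0]
contact_force: [0.4, 0.2, 0.1]
gripper_width: -0.002
grasp_force: 0.0
```

Call:
{"api": "play_rows", "payload": {
  "commands": [
    [0,0,0,0,0,7],
    [0,0,0,0,0,7],
    [0,0,0,0,0,7],
    [0,0,0,0,0,7],
    [0,0,0,0,0,7]
  ],
  "hand": 72
}}

```text
time: 6.42
tool_pos: [0.4187, 0.1258, 0.1812]
tool_rot: [0.0, 0.445, 0.895, 0.0]
contact_force: [0.3, -0.1, -0.9]
gripper_width: 0.708
grasp_force: 0.0
```

Call:
{"api": "play_rows", "payload": {
  "commands": [
    [0,0,0,0,0,7],
    [0,0,0,0,0,7],
    [0,0,0,0,0,7],
    [0,0,0,0,0,7],
    [0,0,0,0,0,7]
  ]
}}

```text
time: 6.83
tool_pos: [0.4187, 0.1258, 0.1812]
tool_rot: [0.0, 0.694, 0.72, 0.0]
contact_force: [1.2, -0.4, -0.2]
gripper_width: 0.847
grasp_force: 0.0
```

```bash
python3 - <<'E'
from h import *
delta((-186,-349,181))
E
```

```text
t 6.83 cup mm [-300.4   17.   181.2] axes x,y,z [[-0.1, 0.995, -0.0], [0.995, 0.1, 0.0], [0.0, 0.0, -1.0]] F [ 1.2 -0.4 -0.2] w 0.847
shift mm [-3.756e+02  7.730e+01  2.000e-01]
```

Call:
{"api": "play_rows", "payload": {
  "commands": [
    [0,0,0,0,0,5.7],
    [-37,11.5,0,0,0,0],
    [-37,11.5,0,0,0,0],
    [-37,11.5,0,0,0,0],
    [-37,11.5,0,0,0,0]
  ]
}}

```text
time: 7.25
tool_pos: [0.4565, -0.0259, 0.1815]
tool_rot: [0.0, 0.726, 0.687, 0.0]
contact_force: [1.0, 0.5, -0.4]
gripper_width: 0.841
grasp_force: 0.0
```

Call:
{"api": "play_rows", "payload": {
  "commands": [
    [-37,11.5,0,0,0,0],
    [-37,11.5,0,0,0,0],
    [-37,11.5,0,0,0,0],
    [-37,11.5,0,0,0,0],
    [-37,11.5,0,0,0,0]
  ]
}}

```text
time: 7.67
tool_pos: [0.5035, -0.2144, 0.1813]
tool_rot: [0.0, 0.727, 0.687, 0.0]
contact_force: [0.4, 0.7, 0.5]
gripper_width: 0.841
grasp_force: 0.0
```

Call:
{"api": "play_rows", "payload": {
  "commands": [
    [-33,11,0,0,0,0],
    [0,0,0,0,0,0]
  ]
}}

```text
time: 7.83
tool_pos: [0.5133, -0.2513, 0.1815]
tool_rot: [0.001, 0.728, 0.685, -0.001]
contact_force: [-0.5, 0.2, 0.6]
gripper_width: 0.846
grasp_force: 0.0
```

```bash
python3 - <<'E'
from h import *
import cv2
delta((-186,-349,70))
f=imaging.grab_frame("scene"); im=f["image"][130:310,130:450,::-1]
cv2.imwrite("pics/c4.png",cv2.resize(im,None,fx=2.5,fy=2.5,interpolation=cv2.INTER_CUBIC))
f=imaging.grab_frame("top"); cv2.imwrite("pics/c4t.png",f["image"][:,:,::-1])
E
```

```text
t 7.83 cup mm [-182.4 -353.5  181.5] axes x,y,z [[-0.002, 1.0, -0.003], [1.0, 0.002, 0.001], [0.001, -0.003, -1.0]] F [-0.5  0.2  0.6] w 0.846
shift mm [  4.8  -3.7 111.4]
```

View pics/c4.png

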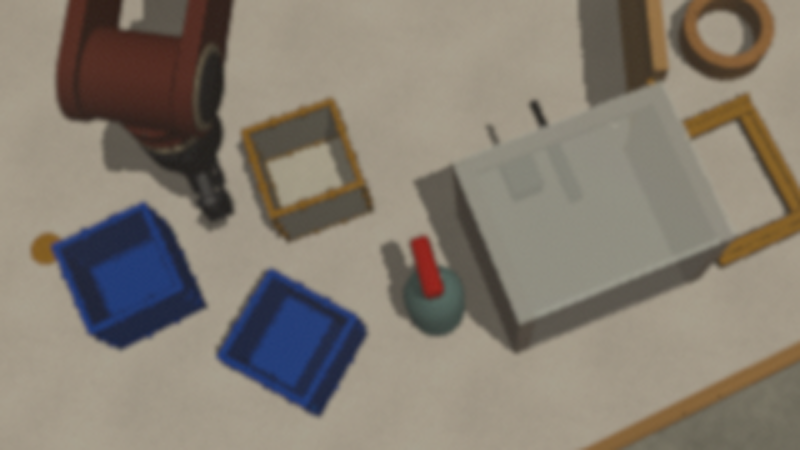

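The door is wide open. The gripper sits between the gilt planter (crop (305,170)) and the blue one, so I descend and push.

Call:
{"api": "play_rows", "payload": {
  "commands": [
    [4,-3,38,0,0,0],
    [0,0,37,0,0,0],
    [0,0,36,0,0,0],
    [0,0,0,0,0,0]
  ]
}}

```text
time: 8.27
tool_pos: [0.5042, -0.2373, 0.0621]
tool_rot: [-0.007, 0.726, 0.687, -0.002]
contact_force: [-1.6, 1.1, -1.2]
gripper_width: 0.845
grasp_force: 0.0
```

Call:
{"api": "play_rows", "payload": {
  "commands": [
    [6,0,0,0,0,0],
    [6,0,0,0,0,0],
    [6,0,0,0,0,0],
    [6,0,0,0,0,0],
    [6,0,0,0,0,0]
  ]
}}

```text
time: 8.68
tool_pos: [0.5131, -0.2133, 0.0733]
tool_rot: [0.003, 0.727, 0.687, 0.0]
contact_force: [0.4, -4.4, 1.1]
gripper_width: 0.845
grasp_force: 0.0
```

Call:
{"api": "play_rows", "payload": {
  "commands": [
    [12,0,0,0,0,0],
    [12,0,0,0,0,0],
    [12,0,0,0,0,0],
    [12,0,0,0,0,0],
    [12,0,0,0,0,0]
  ]
}}

```text
time: 9.1
tool_pos: [0.5149, -0.1517, 0.0706]
tool_rot: [0.0, 0.727, 0.686, -0.0]
contact_force: [-0.5, -4.2, 1.6]
gripper_width: 0.841
grasp_force: 0.0
```

```bash
python3 - <<'E'
from h import *
import cv2
where()
f=imaging.grab_frame("scene"); im=f["image"][130:310,130:450,::-1]
cv2.imwrite("pics/c5.png",cv2.resize(im,None,fx=2.5,fy=2.5,interpolation=cv2.INTER_CUBIC))
E
```

```text
t 9.1 cup mm [-187.  -253.9   70.6] axes x,y,z [[-0.005, 1.0, -0.0], [1.0, 0.005, 0.0], [0.0, -0.0, -1.0]] F [-0.5 -4.2  1.6] w 0.841
```

View pics/c5.png

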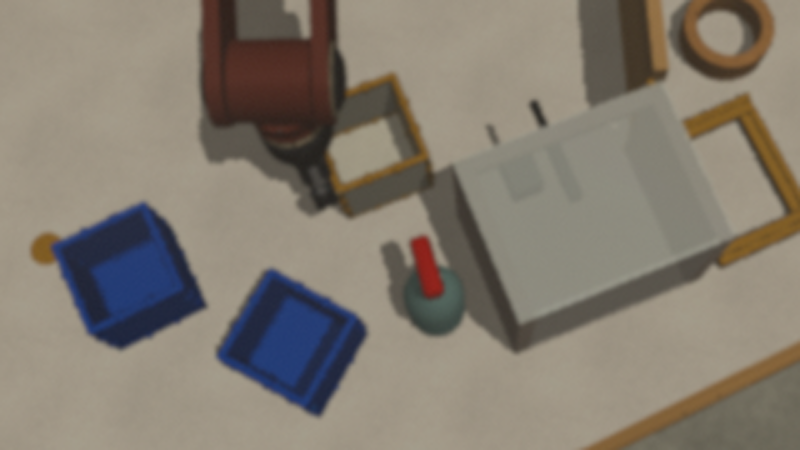

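Call:
{"api": "play_rows", "payload": {
  "commands": [
    [13,0,0,0,0,0],
    [13,0,0,0,0,0],
    [13,0,0,0,0,0],
    [13,0,0,0,0,0],
    [13,0,0,0,0,0]
  ]
}}

```text
time: 9.57
tool_pos: [0.5183, -0.0865, 0.07]
tool_rot: [-0.0, 0.727, 0.686, -0.0]
contact_force: [-0.5, -3.1, 0.0]
gripper_width: 0.841
grasp_force: 0.0
```

Call:
{"api": "play_rows", "payload": {
  "commands": [
    [13,0,0,0,0,0],
    [13,0,0,0,0,0],
    [13,0,0,0,0,0],
    [13,0,0,0,0,0],
    [13,0,0,0,0,0]
  ]
}}

```text
time: 9.98
tool_pos: [0.5222, -0.0217, 0.0703]
tool_rot: [-0.0, 0.727, 0.686, -0.0]
contact_force: [0.1, -3.2, 0.4]
gripper_width: 0.842
grasp_force: 0.0
```

Call:
{"api": "play_rows", "payload": {
  "commands": [
    [13,0,0,0,0,0],
    [13,0,0,0,0,0],
    [12,0,0,0,0,0],
    [9,0,0,0,0,0],
    [6,0,0,0,0,0]
  ]
}}

```text
time: 10.4
tool_pos: [0.5252, 0.0313, 0.0701]
tool_rot: [-0.0, 0.727, 0.687, -0.0]
contact_force: [0.3, -3.2, 0.5]
gripper_width: 0.843
grasp_force: 0.0
```

Call:
{"api": "play_rows", "payload": {
  "commands": [
    [-20,0,0,0,0,0],
    [-35,0,0,0,0,0],
    [-20,0,-35,0,0,0],
    [0,0,-41,0,0,0],
    [0,0,-41,0,0,0]
  ]
}}

```text
time: 10.82
tool_pos: [0.5199, -0.0451, 0.1872]
tool_rot: [-0.002, 0.728, 0.686, -0.0]
contact_force: [2.6, 0.2, 0.6]
gripper_width: 0.851
grasp_force: 0.0
```

```bash
python3 - <<'E'
from h import *
import cv2
where()
f=imaging.grab_frame("top"); im=f["image"][150:300,180:380,::-1]
cv2.imwrite("pics/c6.png",cv2.resize(im,None,fx=4,fy=4,interpolation=cv2.INTER_CUBIC))
E
```

```text
t 10.82 cup mm [-188.8 -147.2  187.2] axes x,y,z [[-0.003, 1.0, 0.002], [1.0, 0.003, -0.003], [-0.003, 0.002, -1.0]] F [2.6 0.2 0.6] w 0.851
```

View pics/c6.png

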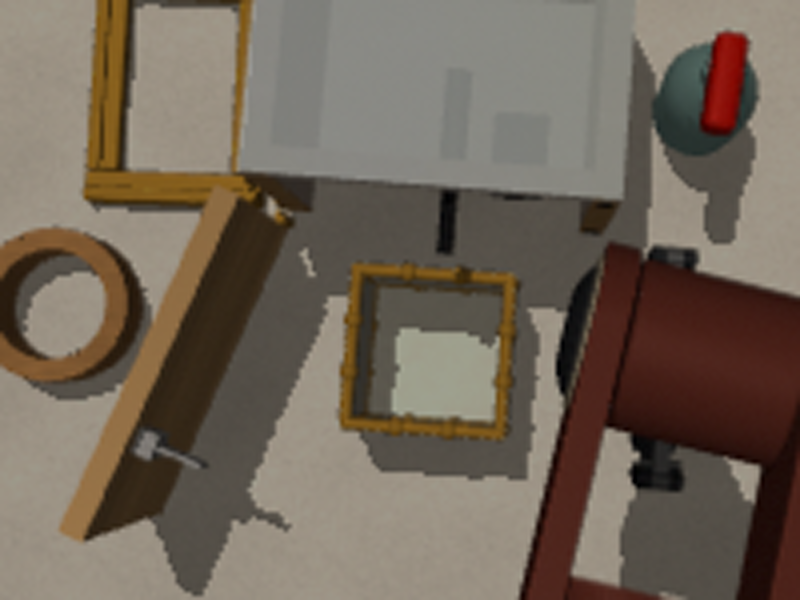

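Planter is in front of the opening at crop (429,351), the door is at about 1.95, and the bystanders are unmoved. Next I turn and tilt the tool.

Call:
{"api": "play_rows", "payload": {
  "commands": [
    [0,0,0,0,0,-7],
    [0,0,0,0,0,-7],
    [0,0,0,0,0,-7],
    [0,0,0,0,0,-7],
    [0,0,0,0,0,-7]
  ],
  "hand": 75
}}

```text
time: 11.28
tool_pos: [0.521, -0.0441, 0.187]
tool_rot: [-0.0, 0.485, 0.875, 0.001]
contact_force: [-0.8, -0.5, 0.4]
gripper_width: 0.879
grasp_force: 0.0
```

Call:
{"api": "play_rows", "payload": {
  "commands": [
    [0,0,0,0,0,-7],
    [0,0,0,0,0,-7],
    [0,0,0,0,0,-7],
    [0,0,0,0,0,-7],
    [0,0,0,0,0,-7]
  ]
}}

```text
time: 11.7
tool_pos: [0.521, -0.0441, 0.1869]
tool_rot: [-0.0, 0.199, 0.98, 0.001]
contact_force: [0.5, 0.5, 0.3]
gripper_width: 0.883
grasp_force: 0.0
```

Call:
{"api": "play_rows", "payload": {
  "commands": [
    [0,0,0,0,0,-7],
    [0,0,0,0,0,-7],
    [0,0,0,0,0,-6],
    [0,0,0,0,-7,0],
    [0,0,0,0,-7,0]
  ]
}}

```text
time: 12.12
tool_pos: [0.5225, -0.0444, 0.1872]
tool_rot: [0.124, 0.028, 0.992, -0.003]
contact_force: [-0.8, -0.1, 0.9]
gripper_width: 0.876
grasp_force: 0.0
```

Call:
{"api": "play_rows", "payload": {
  "commands": [
    [0,0,0,0,-7,0],
    [0,0,0,0,-7,0],
    [0,0,0,0,-7,0],
    [0,0,0,0,-7,0],
    [0,0,0,0,-6,0]
  ]
}}

```text
time: 12.53
tool_pos: [0.5206, -0.0444, 0.1872]
tool_rot: [0.409, 0.027, 0.912, -0.011]
contact_force: [-0.1, 0.2, 0.1]
gripper_width: 0.883
grasp_force: 0.0
```

```bash
python3 - <<'E'
from h import *
f=imaging.grab_frame("top")
p=np.array([cup(ray(f,(180+x/4,150+y/4),.118))*1000 for x,y in [(352,265),(517,275),(503,438),(343,425)]]); print(p.round(),p.mean(0).round())
c=p.mean(0); where()
delta((c[0]-58-60,c[1],187)); delta((c[0]-58-60,c[1],70))
E
```

```text
[[-135.   53.  118.]
 [-133.  -57.  118.]
 [-242.  -57.  118.]
 [-241.   50.  118.]] [-188.   -3.  118.]
t 12.58 cup mm [-191.4 -145.7  180.8] axes x,y,z [[-0.669, -0.001, -0.743], [-0.005, 1.0, 0.003], [0.743, 0.006, -0.669]] F [-2.5 -0.5 -3. ] w 0.877
t 12.58 cup mm [-191.4 -145.7  180.8] axes x,y,z [[-0.669, -0.001, -0.743], [-0.005, 1.0, 0.003], [0.743, 0.006, -0.669]] F [-2.5 -0.5 -3. ] w 0.877
shift mm [ 71.7 143.4 -88.2]
t 12.58 cup mm [-191.4 -145.7  180.8] axes x,y,z [[-0.669, -0.001, -0.743], [-0.005, 1.0, 0.003], [0.743, 0.006, -0.669]] F [-2.5 -0.5 -3. ] w 0.877
shift mm [158.6 143.   -9.9]
```

Call:
{"api": "play_rows", "payload": {
  "commands": [
    [14.4,28.7,-17.6,0,0,0],
    [14.4,28.7,-17.6,0,0,0],
    [14.4,28.7,-17.6,0,0,0],
    [14.4,28.7,-17.6,0,0,0],
    [14.4,28.7,-17.6,0,0,0]
  ]
}}

```text
time: 13.0
tool_pos: [0.4264, 0.1058, 0.1883]
tool_rot: [0.403, 0.029, 0.914, -0.014]
contact_force: [0.2, 0.8, -0.9]
gripper_width: 0.88
grasp_force: 0.0
```

```bash
python3 - <<'E'
from h import *
delta((-306,-3,70))
E
```

```text
t 13.0 cup mm [-291.5   -2.5  188.3] axes x,y,z [[-0.674, -0.001, -0.739], [0.001, 1.0, -0.002], [0.739, -0.002, -0.674]] F [ 0.2  0.8 -0.9] w 0.88
shift mm [97.1 -0.2 69. ]
```

Call:
{"api": "play_rows", "payload": {
  "commands": [
    [24,0,17,0,0,0],
    [24,0,17,0,0,0],
    [24,0,17,0,0,0],
    [24,0,17,0,0,0],
    [0,0,0,0,0,0]
  ]
}}

```text
time: 13.42
tool_pos: [0.4426, 0.1231, 0.0758]
tool_rot: [0.388, 0.029, 0.921, -0.021]
contact_force: [-0.0, 0.7, -0.1]
gripper_width: 0.879
grasp_force: 0.0
```

```bash
python3 - <<'E'
from h import *
delta((-265,-3,65))
E
```

```text
t 13.42 cup mm [-276.5   15.8   75.8] axes x,y,z [[-0.698, -0.006, -0.716], [0.008, 1.0, -0.016], [0.716, -0.017, -0.698]] F [-0.   0.7 -0.1] w 0.879
shift mm [ -0.2 -18.5  16.1]
```

Call:
{"api": "play_rows", "payload": {
  "commands": [
    [0,-10,3,0,0,0],
    [0,-9,3,0,0,0],
    [0,0,0,0,0,0]
  ]
}}

```text
time: 13.67
tool_pos: [0.4545, 0.1054, 0.0808]
tool_rot: [0.394, 0.031, 0.918, -0.021]
contact_force: [-0.1, -0.6, 0.1]
gripper_width: 0.879
grasp_force: 0.0
```

```bash
python3 - <<'E'
from h import *
a=np.radians(47)
delta((-180,-3,68),np.array([[-np.cos(a),0,-np.sin(a)],[0,1,0],[np.sin(a),0,-np.cos(a)]]).T)
E
```

```text
t 13.67 cup mm [-263.5   -1.1   80.8] axes x,y,z [[-0.689, -0.002, -0.725], [0.011, 1.0, -0.013], [0.725, -0.017, -0.689]] F [-0.1 -0.6  0.1] w 0.879
shift mm [-48.3  -0.7  69.3]
turn deg [-1.  -0.6  0.1]
```

Call:
{"api": "play_rows", "payload": {
  "commands": [
    [-5,0,12,-1,0,0],
    [-7,0,10,0,0,0],
    [-7,0,9,0,0,0],
    [-7,0,9,0,0,0],
    [-7,0,9,0,0,0]
  ]
}}

```text
time: 14.08
tool_pos: [0.5128, 0.1026, 0.0713]
tool_rot: [0.395, 0.028, 0.918, -0.012]
contact_force: [-5.0, 0.3, 4.1]
gripper_width: 0.874
grasp_force: 2.4
```

Call:
{"api": "play_rows", "payload": {
  "commands": [
    [-7,0,9,0,0,0],
    [-7,0,9,0,0,0],
    [0,0,0,0,0,0]
  ]
}}

```text
time: 14.33
tool_pos: [0.5367, 0.1012, 0.0698]
tool_rot: [0.395, 0.028, 0.918, -0.012]
contact_force: [0.9, -0.2, -0.4]
gripper_width: 0.883
grasp_force: 0.0
```

```bash
python3 - <<'E'
from h import *
import cv2
a=np.radians(47)
delta((-75,-3,68),np.array([[-np.cos(a),0,-np.sin(a)],[0,1,0],[np.sin(a),0,-np.cos(a)]]).T)
f=imaging.grab_frame("top"); im=f["image"][150:300,180:380,::-1]
cv2.imwrite("pics/c7.png",cv2.resize(im,None,fx=4,fy=4,interpolation=cv2.INTER_CUBIC))
E
```

```text
t 14.33 cup mm [-181.2   -0.2   69.8] axes x,y,z [[-0.687, -0.002, -0.727], [-0.003, 1.0, -0.001], [0.727, 0.001, -0.687]] F [ 0.9 -0.2 -0.4] w 0.883
shift mm [-71.6  -3.1  78.4]
turn deg [ 0.1 -0.4  0.1]
```

View pics/c7.png

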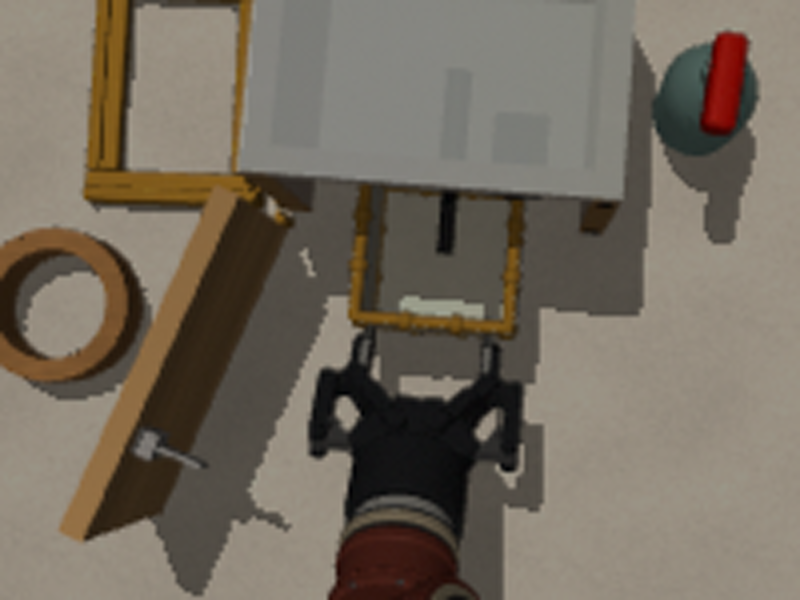

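The two fingertips press squarely on the planter's front rim (crop y≈325) and it is half in. I keep pushing about 111 mm.

Call:
{"api": "play_rows", "payload": {
  "commands": [
    [-7,0,7.3,0,0,0],
    [-7,0,7.3,0,0,0],
    [-7,0,7.3,0,0,0],
    [-7,0,7.3,0,0,0],
    [-7,0,7.3,0,0,0]
  ]
}}

```text
time: 14.8
tool_pos: [0.5839, 0.0982, 0.0673]
tool_rot: [0.393, 0.027, 0.919, -0.013]
contact_force: [-3.4, -0.1, 0.8]
gripper_width: 0.878
grasp_force: 1.8
```

Call:
{"api": "play_rows", "payload": {
  "commands": [
    [-7,0,7.3,0,0,0],
    [-7,0,7.3,0,0,0],
    [-7,0,7.3,0,0,0],
    [-7,0,7.3,0,0,0],
    [-6,0,6.3,0,0,0]
  ]
}}

```text
time: 15.22
tool_pos: [0.634, 0.0953, 0.0674]
tool_rot: [0.393, 0.027, 0.919, -0.012]
contact_force: [-2.0, 0.2, -0.7]
gripper_width: 0.881
grasp_force: 1.3
```

Call:
{"api": "play_rows", "payload": {
  "commands": [
    [-5,0,5.2,0,0,0],
    [-3,0,3.1,0,0,0],
    [0,0,0,0,0,0]
  ]
}}

```text
time: 15.47
tool_pos: [0.6465, 0.0945, 0.068]
tool_rot: [0.394, 0.027, 0.918, -0.012]
contact_force: [0.3, 0.4, -0.0]
gripper_width: 0.877
grasp_force: 0.0
```

```bash
python3 - <<'E'
from h import *
where()
E
```

```text
t 15.47 cup mm [-71.2   0.1  68. ] axes x,y,z [[-0.689, -0.003, -0.725], [-0.004, 1.0, -0.001], [0.725, 0.002, -0.689]] F [ 0.3  0.4 -0. ] w 0.877
```

Call:
{"api": "play_rows", "payload": {
  "commands": [
    [22,0,-23,0,0,0],
    [22,0,-23,0,0,0],
    [22,0,-23,0,0,0],
    [22,0,-23,0,0,0],
    [0,0,0,0,6.8,0]
  ]
}}

```text
time: 15.88
tool_pos: [0.5011, 0.0998, 0.0514]
tool_rot: [0.338, 0.027, 0.941, -0.015]
contact_force: [-3.9, -1.5, -6.2]
gripper_width: 0.879
grasp_force: 0.0
```

Call:
{"api": "play_rows", "payload": {
  "commands": [
    [0,0,0,0,6.7,0],
    [0,0,0,0,6.7,0],
    [0,0,0,0,6.7,0],
    [0,0,0,0,6.7,0],
    [0,0,0,0,6.7,0]
  ],
  "hand": 0
}}

```text
time: 16.3
tool_pos: [0.5199, 0.1009, 0.069]
tool_rot: [0.065, 0.031, 0.997, -0.004]
contact_force: [0.9, -0.3, 0.4]
gripper_width: 0.164
grasp_force: 0.0
```

Call:
{"api": "play_rows", "payload": {
  "commands": [
    [0,0,0,0,6.4,0],
    [0,0,-37,0,0,0],
    [0,0,-37,0,0,0],
    [0,0,-37,0,0,0],
    [0,0,-37,0,0,0]
  ]
}}

```text
time: 16.72
tool_pos: [0.516, 0.1016, 0.2166]
tool_rot: [0.01, 0.032, 0.999, -0.003]
contact_force: [1.3, 0.5, 0.4]
gripper_width: 0.003
grasp_force: 0.0
```

Call:
{"api": "play_rows", "payload": {
  "commands": [
    [0,0,-37,0,0,0],
    [0,0,0,0,0,0]
  ]
}}

```text
time: 16.88
tool_pos: [0.5193, 0.1021, 0.2626]
tool_rot: [0.019, 0.032, 0.999, -0.002]
contact_force: [1.4, -0.3, 1.2]
gripper_width: -0.002
grasp_force: 0.0
```

```bash
python3 - <<'E'
from h import *
import cv2
delta((-270,258,253),np.diag([-1.,1,-1]))
f=imaging.grab_frame("top"); im=np.ascontiguousarray(f["image"][150:300,180:380,::-1])
im=cv2.resize(im,None,fx=4,fy=4,interpolation=cv2.INTER_CUBIC)
for th in (1.8,1.9,2.0):
    d=np.array([-np.sin(th),-np.cos(th),0]); x,y=(proj(f,world(np.array([-.1005,.114,.212])+.23*d))-[180,150])*4
    cv2.circle(im,(int(x),int(y)),3,(0,0,255),-1); cv2.putText(im,str(th),(int(x)+5,int(y)),0,.4,(255,0,0))
cv2.imwrite("pics/c8.png",im)
E
```

```text
t 16.88 cup mm [-198.5   -0.3  262.6] axes x,y,z [[-0.999, 0.0, -0.038], [0.001, 1.0, -0.003], [0.038, -0.003, -0.999]] F [ 1.4 -0.3  1.2] w -0.002
shift mm [ 71.9 258.3   6.2]
turn deg [-0.2  2.2 -0. ]
```

View pics/c8.png

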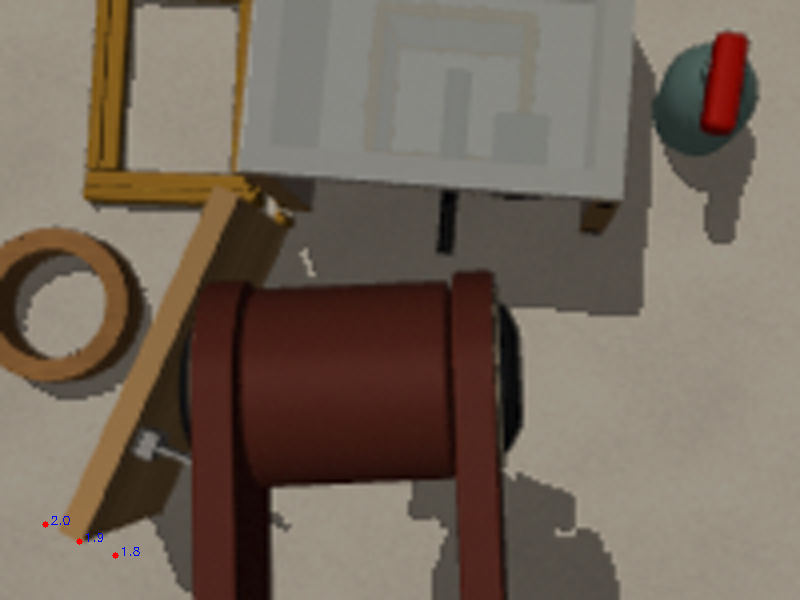

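Through the clear top the planter's rim shows inside the cupboard (crop x 368–537, y 10–152), and the door is at about 1.89. Next I go over to the door's outer side.

Call:
{"api": "play_rows", "payload": {
  "commands": [
    [9.5,34,0,0,2.2,0],
    [9.5,34,0,0,0,0],
    [9.5,34,0,0,0,0],
    [9.5,34,0,0,0,0],
    [9.5,34,0,0,0,0]
  ]
}}

```text
time: 17.35
tool_pos: [0.4776, 0.2759, 0.2507]
tool_rot: [-0.009, 0.032, 0.999, -0.002]
contact_force: [1.0, -0.3, 0.5]
gripper_width: 0.001
grasp_force: 0.0
```

Call:
{"api": "play_rows", "payload": {
  "commands": [
    [9.5,34,0,0,0,0],
    [9.5,34,0,0,0,0],
    [0,0,40,0,0,0],
    [0,0,40,0,0,0],
    [0,0,0,0,0,0]
  ]
}}

```text
time: 17.77
tool_pos: [0.4567, 0.3412, 0.1616]
tool_rot: [-0.016, 0.031, 0.999, -0.006]
contact_force: [-1.5, -0.5, -2.9]
gripper_width: 0.005
grasp_force: 0.0
```

```bash
python3 - <<'E'
from h import *
p,R=where()
P=[p]+[np.array([-.1005,.114,.181])+r*np.array([-np.sin(t),-np.cos(t),0])-.029*np.array([np.cos(t),-np.sin(t),0]) for t,r in zip(np.linspace(1.85,.05,16),np.linspace(.19,.165,16))]
for a,b in zip(P,P[1:]): print((R.T@(b-a)*1000).round(0).tolist())
E
```

```text
t 17.77 cup mm [-276.   234.3  161.6] axes x,y,z [[-0.999, -0.001, 0.032], [-0.001, 1.0, -0.013], [-0.032, -0.013, -0.999]] F [-1.5 -0.5 -2.9] w 0.005
[-0.0, -40.0, -19.0]
[7.0, -22.0, 1.0]
[4.0, -22.0, 0.0]
[1.0, -22.0, 0.0]
[-1.0, -22.0, 0.0]
[-4.0, -22.0, 0.0]
[-6.0, -21.0, 0.0]
[-9.0, -20.0, -0.0]
[-11.0, -18.0, -0.0]
[-13.0, -17.0, -0.0]
[-15.0, -15.0, -0.0]
[-16.0, -13.0, -0.0]
[-17.0, -11.0, -0.0]
[-18.0, -9.0, -0.0]
[-19.0, -6.0, -1.0]
[-20.0, -4.0, -1.0]
```

Call:
{"api": "play_rows", "payload": {
  "commands": [
    [0,-20,-4,0,0,0],
    [0,-20,-4,0,0,0],
    [7,-22,0,0,0,0],
    [4,-22,0,0,0,0],
    [1,-22,0,0,0,0]
  ]
}}

```text
time: 18.18
tool_pos: [0.4441, 0.2375, 0.1824]
tool_rot: [-0.008, 0.032, 0.999, -0.001]
contact_force: [0.3, 1.2, 1.4]
gripper_width: 0.001
grasp_force: 0.6
```

Call:
{"api": "play_rows", "payload": {
  "commands": [
    [-1,-22,0,0,0,0],
    [-4,-22,0,0,0,0],
    [-6,-21,0,0,0,0],
    [-9,-20,0,0,0,0],
    [-11,-18,0,0,0,0]
  ]
}}

```text
time: 18.6
tool_pos: [0.4688, 0.1323, 0.1824]
tool_rot: [-0.008, 0.032, 0.999, -0.002]
contact_force: [-0.0, 1.3, 1.2]
gripper_width: 0.002
grasp_force: 0.7
```

```bash
python3 - <<'E'
from h import *
p,R=where()
t=.80; r=.178
q=np.array([-.1005,.114,.181])+r*np.array([-np.sin(t),-np.cos(t),0])-.029*np.array([np.cos(t),-np.sin(t),0])
print(q); delta(q*1000,np.diag([-1.,1,-1]))
E
```

```text
t 18.6 cup mm [-250.8   26.6  182.4] axes x,y,z [[-1.0, 0.001, 0.015], [0.001, 1.0, -0.004], [-0.015, -0.004, -1.0]] F [-0.   1.3  1.2] w 0.002
[-0.24839388  0.01078953  0.181     ]
t 18.6 cup mm [-250.8   26.6  182.4] axes x,y,z [[-1.0, 0.001, 0.015], [0.001, 1.0, -0.004], [-0.015, -0.004, -1.0]] F [-0.   1.3  1.2] w 0.002
shift mm [ -2.5 -15.8   1.4]
turn deg [-0.2 -0.9 -0.1]
```

Call:
{"api": "play_rows", "payload": {
  "commands": [
    [-13,-17,0,0,0,0],
    [-15,-15,0,0,0,0],
    [-16,-13,0,0,0,0],
    [-17,-11,0,0,0,0]
  ]
}}

```text
time: 18.93
tool_pos: [0.5264, 0.0724, 0.1813]
tool_rot: [-0.008, 0.032, 0.999, -0.002]
contact_force: [-0.2, 1.3, 0.3]
gripper_width: 0.002
grasp_force: 0.0
```

Call:
{"api": "play_rows", "payload": {
  "commands": [
    [-18,-9,0,0,0,0],
    [-19,-6,0,0,0,0],
    [-18,-5,0,0,0,0]
  ]
}}

```text
time: 19.18
tool_pos: [0.5776, 0.0501, 0.1809]
tool_rot: [-0.013, 0.032, 0.999, -0.001]
contact_force: [-7.7, 2.6, 2.6]
gripper_width: -0.002
grasp_force: 0.0
```

Call:
{"api": "play_rows", "payload": {
  "commands": [
    [-4,0,0,0,0,0],
    [-3,0,0,0,0,0],
    [0,0,0,0,0,0]
  ]
}}

```text
time: 19.43
tool_pos: [0.586, 0.0497, 0.1789]
tool_rot: [-0.009, 0.032, 0.999, -0.002]
contact_force: [-3.5, 0.6, 1.1]
gripper_width: -0.003
grasp_force: 0.0
```

```bash
python3 - <<'E'
from h import *
where()
E
```

```text
t 19.43 cup mm [-128.7  -48.5  178.9] axes x,y,z [[-1.0, 0.001, 0.018], [0.001, 1.0, -0.005], [-0.018, -0.005, -1.0]] F [-3.5  0.6  1.1] w -0.003
```

Call:
{"api": "play_rows", "payload": {
  "commands": [
    [-3,-2,0,0,0,0],
    [-2,0,0,0,0,0],
    [0,0,0,0,0,0]
  ]
}}

```text
time: 19.68
tool_pos: [0.5904, 0.0475, 0.1782]
tool_rot: [-0.009, 0.032, 0.999, -0.002]
contact_force: [-3.5, -0.4, 0.3]
gripper_width: 0.002
grasp_force: 0.0
```

Call:
{"api": "play_rows", "payload": {
  "commands": [
    [-2,0,0,0,0,0],
    [-1,0,0,0,0,0],
    [0,0,0,0,0,0]
  ]
}}

```text
time: 19.93
tool_pos: [0.5925, 0.0474, 0.178]
tool_rot: [-0.011, 0.031, 0.999, -0.002]
contact_force: [-9.0, -1.2, 3.2]
gripper_width: -0.001
grasp_force: 0.0
```

Call:
{"api": "play_rows", "payload": {
  "commands": [
    [-1,0,0,0,0,0],
    [0,0,0,0,0,0]
  ]
}}

```text
time: 20.1
tool_pos: [0.5924, 0.0476, 0.1777]
tool_rot: [-0.013, 0.031, 0.999, -0.002]
contact_force: [-11.6, -0.8, 3.9]
gripper_width: -0.0
grasp_force: 0.0
```

At the stop. I release and look.

Call:
{"api": "play_rows", "payload": {
  "commands": [
    [4,0,0,0,0,0],
    [6,0,0,0,0,0],
    [20,0,0,0,0,0],
    [40,0,0,0,0,0],
    [40,0,0,0,0,0]
  ]
}}

```text
time: 20.52
tool_pos: [0.485, 0.0543, 0.1806]
tool_rot: [-0.008, 0.032, 0.999, -0.002]
contact_force: [-1.1, 0.6, 0.8]
gripper_width: 0.003
grasp_force: 0.0
```

Call:
{"api": "play_rows", "payload": {
  "commands": [
    [20,-35,0,0,0,0],
    [0,-40,0,0,0,0],
    [0,-40,0,0,0,0],
    [0,-40,0,0,0,0],
    [0,-40,0,0,0,0]
  ]
}}

```text
time: 20.93
tool_pos: [0.4529, -0.1409, 0.1826]
tool_rot: [-0.007, 0.031, 0.999, -0.003]
contact_force: [0.1, 0.1, 0.3]
gripper_width: 0.001
grasp_force: 0.0
```

Call:
{"api": "play_rows", "payload": {
  "commands": [
    [0,0,0,0,0,0],
    [0,0,0,0,0,0],
    [0,0,0,0,0,0],
    [0,0,0,0,0,0],
    [0,0,0,0,0,0]
  ]
}}

```text
time: 21.35
tool_pos: [0.453, -0.1378, 0.1815]
tool_rot: [-0.009, 0.031, 0.999, -0.002]
contact_force: [-0.2, 0.0, 0.8]
gripper_width: -0.003
grasp_force: 0.0
```

```bash
python3 - <<'E'
from h import *
import cv2
where()
f=imaging.grab_frame("top"); cv2.imwrite("pics/c9.png",cv2.resize(f["image"][105:285,180:430,::-1],None,fx=3.2,fy=3.2,interpolation=cv2.INTER_CUBIC))
E
```

```text
t 21.35 cup mm [-249.7 -244.   181.5] axes x,y,z [[-1.0, -0.001, 0.018], [-0.002, 1.0, -0.005], [-0.018, -0.005, -1.0]] F [-0.2  0.   0.8] w -0.003
```

View pics/c9.png

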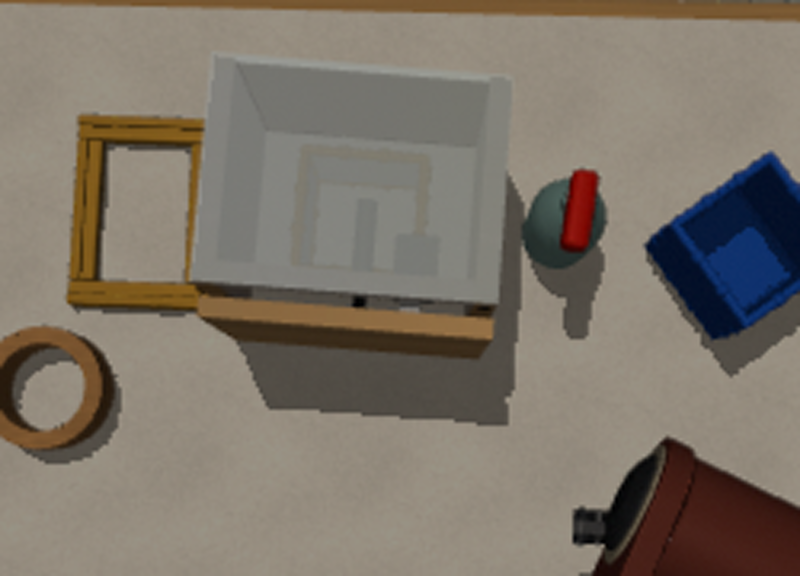

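The door is latched just as at the start, the planter is inside (rim at crop x 298–430, y 145–265), and the bystanders are unmoved.

```bash
python3 -c "
from plant import manip
print(manip.job_done())"
```

```text
the job is handed in; nothing more can be done
None
```

The planter is inside the cupboard and the door is latched shut by itself; the tape roll, spray bottle and frame look unmoved in the last picture, and I handed the job in at about 21 s of the 72 s allowed (no verdict was returned).

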